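# Bolt the battery charging box

## Task

The battery packs are charging in the steel box on the bench and its lid is down: lock the lid with the barrel bolt on top. Push the bolt by its knob all the way home into the keeper, then push the knob over and down into the side notch of its slot until it goes no further, so that the bolt cannot slide back. Only push, without forcing it; do not lift the lid, and leave the other things where they are.

Things in the scene. Friction and masses are not known exactly. Their poses are not given: they have to be found in the camera images.
- charge_box: Dark grey steel battery charging box, fixed to the bench, 260 (x) by 360 (y) by 120 mm high; origin: centre of its underside, z up. Its flat top is a narrow fixed deck along the -y side (y below -80 mm, with vent slots) and a hinged lid over the rest. A steel barrel bolt on the lid shoots to the box's -y, across the seam, into the keeper on the deck.
- barrel (a point): Point on the bolt's axis in mid barrel (box x -20, y -7 mm, 14 mm above the lid). The barrel is a fixed steel tube along the box's y, 22 mm across, 122 mm long, top 25 mm above the lid, on a plate 50 mm wide. Its slot is an L: a straight leg along the top, where the knob stands up, and at the keeper end a 12 mm wide notch down the -x side. Only there can the knob turn, towards -x.
- handle (a point): Middle of the black bow handle on the lid, the highest part near the bolt besides the knob: a bar along the box's y, 98 mm long and 8 mm thick, its top 26 mm above the lid, 125 mm to the box's +x of the bolt's axis. Bystander: not needed.
- knob_ball (a point): Centre of the bolt's knob: a bare steel ball of 20 mm diameter on a 7 mm thick shank that comes up out of the slot; the ball's centre is 40 mm from the bolt's axis. Upright, it is 54 mm above the lid (174 mm above the bench).
- notch (a point): Where the ball's centre comes to rest when the bolt is home and the knob fully down in the notch (box x = -58.3, y = -18 mm, 25.5 mm above the lid); a point fixed on the lid.
- keeper (a point): Centre of the steel keeper on the fixed deck, on the bolt's axis (box x = -20, y = -106 mm), 14 mm above the deck. The keeper is an arch 26 mm wide, 18 mm long, its top 26 mm above the deck.
- bolt (a joint): How far the bolt has been slid, m: 0 fully drawn back (knob at box y = +32 mm), 0.050 fully home against its stop (knob at y = -18 mm); grows towards the box's -y. Sliding takes about 4 N and it stays where it is left.
- knob (a joint): How far the knob has been turned over, rad: 0 straight up, 1.28 fully down in the notch, at its stop; grows as the knob leans to the box's -x. Inside the straight leg it can lean only about 0.15. Turning takes about 2 N at the ball and it stays where it is left. Once it is down in the notch, the bolt has about 4 mm of play.
- lid (a joint): Hinge of the lid (1.1 kg, hinged along its +y edge, held down only by its weight): 0 shut, grows as it is raised, rad.
- servo: Bystander: small blue hobby servo standing upright on the lid, 33 by 12 by 32 mm high; origin centre of its underside.
- breadboard: Bystander: white breadboard 55 by 165 by 9 mm with a two-eyed ultrasonic sensor standing on it (32 mm high), on the bench on the deck side of the box; origin centre of its underside.
- mouse: Bystander: black computer mouse 104 by 60 by 34 mm on the bench on the hinge side of the box; origin centre of its underside.
- multimeter: Bystander: yellow and black multimeter 75 by 145 mm lying on the bench beyond the box, 49 mm high; origin centre of its underside.

How it is judged:
By the outcome, as a careful person would: the job done as asked, in the order asked, and still so for the second after the job is handed in, with the robot touching nothing.
It also fails if it takes over 45 s, if anything falls off the work surface, if the arm or the gripper's body presses on something with over 40 N, if the wrist force passes 120 N, or if a joint passes its speed limit or range.

## Robot

A 6-joint arm with a two-finger parallel gripper is mounted at the origin on the work surface. World frame = base frame: x ahead of the robot, y to its left, z up, the work surface at z = 0. Lengths are in m, angles in rad, forces in N, time in s.
With the tool pointing down it reaches from about 0.275 to 0.75 m from the base axis. Payload 10.2 kg.
Tool frame: the origin (TCP) lies at the very end of the fingers, on their centre line; the grasp point (between the pads) lies 19 mm behind it (ctrl.grasp_offset is the z of the grasp point in the tool frame, in m); z points along the fingers, y is the line along which they close (so a half turn about z gives the same grasp; the last joint's range is limited). The gripper opens to 88 mm and grips with 3 to 60 N. Pads are 18 mm wide; open, the fingers measure 123 mm over their backs; the gripper's body (75 mm by 187 mm) begins 45 mm behind the grasp point.
Start: joints at [0.925, 0.313, 1.498, -0, 1.331, -0.223], TCP at [0.215, 0.479, 0.239] pointing down, gripper open.
Joint ranges: [-2.94, 2.94], [-0.97, 2.17], [0.19, 2.56], [-1.23, 4.37], [0.02, 3.11], [-2.88, 2.88]. Speed limits (rad/s): [2.39, 2.39, 3.01, 3.14, 3.14, 3.14].

## Interface

Orientations are given as a rotation vector (axis times angle).
In Python, from cell import ctrl gives the robot as it stands.
- The arm moves only by the shell command python3 -m handwheel 'ROWS' [FORCE]. ROWS is a JSON object of lists of equal length, an entry for each row: "dp": the shift along the tool's x, y, z in mm, a list of three; "turn": the turn, a rotation vector about the tool's x, y, z in degrees, a list of three; "claw": the closure in counts, from 0 (fully open) to 255 (shut). A call has 1 to 20 rows; each row shifts and turns the commanded pose from where the row before left it, along the tool's axes as they then stand; what a row does not reach is not made up. A row lasts 1/8 s, in which the tool goes at most 62.5 mm and 10.7 degrees, less where a joint would pass 70% of its speed; a pose out of reach is approached as far as the arm can. A call with a gripper value outside its range is refused whole. The fingers move at their own pace and stop on an object; FORCE is the grip in N (left out, the last holds). Time passes only in rows, so rows that do not move let the fingers close. It gives the time, the measured TCP pose, the force, the opening and the grip force at its end, in the units of the state.
- ctrl.read_state(): the state, without advancing time (a new reading comes with each control period).
- ctrl.read_camera(name): name is "scene" or "top" or "wrist"; returns a dict with "image" (384x512x3 uint8, red, green, blue), "camera_matrix" (3x3 intrinsics, pixels), "k1" (the pictures are not rectified: a ray, as slopes to the right and down, at radius r is drawn at 1 + k1 r^2 times it, then the intrinsics apply), "rvec" (rotation vector, rad) and "tvec" (3), from world to camera coordinates, as OpenCV has them; the wrist camera has in their place "tool_from_camera" (4x4, takes a point from camera to tool coordinates, whose origin is the TCP and whose axes are the flange's). Camera axes: x right, y down, z forward; pixel columns grow to the right and rows downward; lengths in m; the calibration is good to about 2 mm. A picture is of the moment at which its call begins: read the wrist's pose just before it. There is no depth.
- ctrl.close_job(): hands the job in; it is judged then, once.
The state is a dict: "clock": time; "q": joint angles; "joint_velocities": joint speeds; "joint_torque": joint torques, N m; "ee_pos": TCP position; "tcp_rot": TCP orientation; "wrist_force": force on the tool from outside, world axes, zero at the start; "moment": the same for the moment, N m; "finger_gap": opening from 0.0 (shut) to 1.0 (fully open); "finger_force": force on a finger pad.
Only numpy, scipy, OpenCV 4.12 (cv2) and the standard library are available. Lean on these libraries where they do the work, as an engineer would, in place of code of your own. Each camera call takes 0.05 s, during which the arm holds its last target. There are 200 camera calls.

## Working session

There is one attempt and no reset: what is moved stays moved. The work goes in short steps, Python scripts to look and compute and a shell command to move; the robot and the scene stay as the last step left them, time stands still between calls to the robot, and variables do not carry over. Pictures are saved under pics/ and viewed, at most 10 in all, crops included, and the job is handed in when it is done.

```bash
mkdir -p pics; ls
cat > h.py <<'E'
import numpy as np,cv2,json
from cell import ctrl
def snap(name,f):
    s=ctrl.read_state(); c=ctrl.read_camera(name)
    cv2.imwrite(f'pics/{f}.png',cv2.cvtColor(c['image'],cv2.COLOR_RGB2BGR))
    d={k:np.array(v).tolist() for k,v in c.items() if k!='image'}
    d['pos']=list(s['ee_pos']);d['rot']=list(s['tcp_rot'])
    json.dump(d,open(f'pics/{f}.json','w')); return c
def cam(f):
    d=json.load(open(f'pics/{f}.json'));K=np.array(d['camera_matrix']);k1=d['k1']
    if 'rvec' in d: R=cv2.Rodrigues(np.array(d['rvec']))[0];t=np.array(d['tvec']).ravel()
    else:
        T=np.array(d['tool_from_camera']);Rt=cv2.Rodrigues(np.array(d['rot']))[0]
        Rw=Rt@T[:3,:3];o=Rt@T[:3,3]+np.array(d['pos']);R=Rw.T;t=-R@o
    return K,k1,R,t
def ray(f,px):
    K,k1,R,t=cam(f);u=cv2.undistortPoints(np.array([[px]],float),K,np.array([k1,0,0,0.]))[0,0]
    return -R.T@t,R.T@np.array([*u,1])
def atz(f,px,z):
    o,d=ray(f,px);return o+d*(z-o[2])/d[2]
def proj(f,P):
    K,k1,R,t=cam(f);return cv2.projectPoints(np.array(P,float).reshape(-1,3),cv2.Rodrigues(R)[0],t,K,np.array([k1,0,0,0.]))[0][:,0]
E
python3 - <<'E'
from h import *
for n in('scene','top','wrist'): snap(n,n+'1')
s=ctrl.read_state();print(s['clock'],s['ee_pos'],s['tcp_rot'],s['wrist_force'])
print(json.load(open('pics/wrist1.json'))['tool_from_camera'])
a=cv2.imread('pics/scene1.png');b=cv2.imread('pics/top1.png')
E
```

```text
pics
0.15 [0.21534111 0.47862612 0.23833318] [-6.59161714e-01 -3.07129167e+00  1.28299754e-03] [-0.81649453 -0.21343951 -0.29850669]
[[0.00042836394357203205, -0.9641349130361374, -0.2654122943066687, 0.06891243277583518], [0.999998242242481, 0.0008974786665372997, -0.0016462211241683022, 0.0007293151223032313], [0.0018253811323651798, -0.2654111225944402, 0.9641336027682464, -0.14522175503898968], [0.0, 0.0, 0.0, 1.0]]
```

View pics/top1.png

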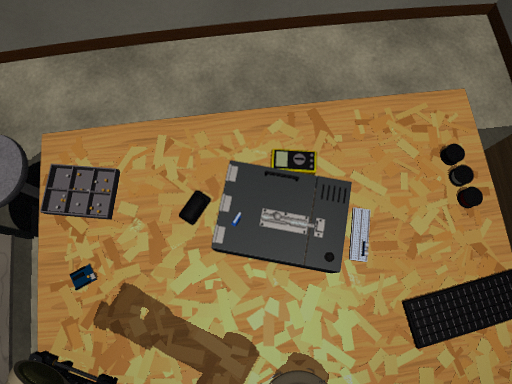

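View pics/scene1.png

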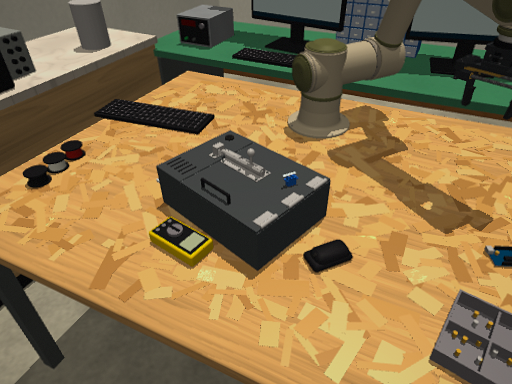

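Run:
```python
from h import *
a=cv2.imread('pics/top1.png')[150:280,200:380];b=cv2.imread('pics/scene1.png')[125:270,150:340]
cv2.imwrite('pics/c1.png',cv2.resize(a,(792,572),interpolation=cv2.INTER_CUBIC))
cv2.imwrite('pics/c2.png',cv2.resize(b,(760,580),interpolation=cv2.INTER_CUBIC))
for p in[(231,161),(352,180),(337,271),(212,250)]:print(atz('top1',p,.12))
```

```text
[0.72482672 0.10606889 0.12      ]
[ 0.62554538 -0.23531454  0.12      ]
[ 0.3765564 -0.1469999  0.12     ]
[0.47443347 0.18465047 0.12      ]
```

View pics/c1.png

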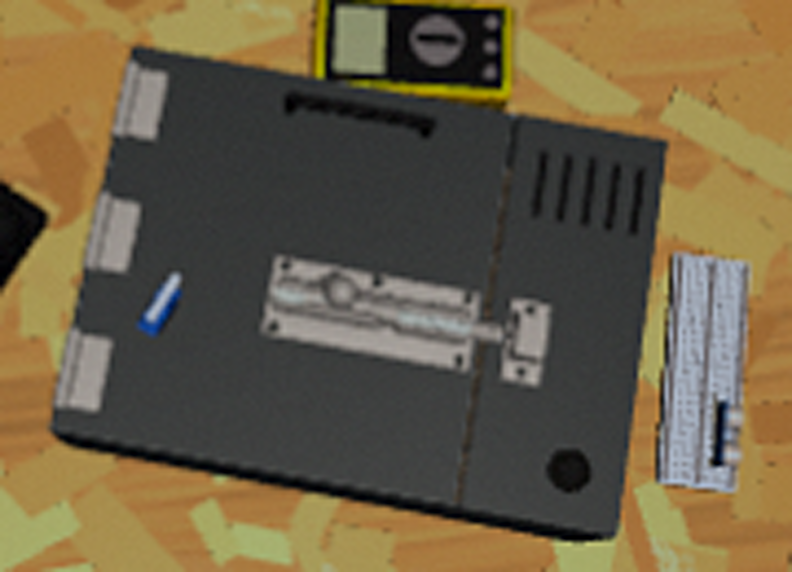

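View pics/c2.png

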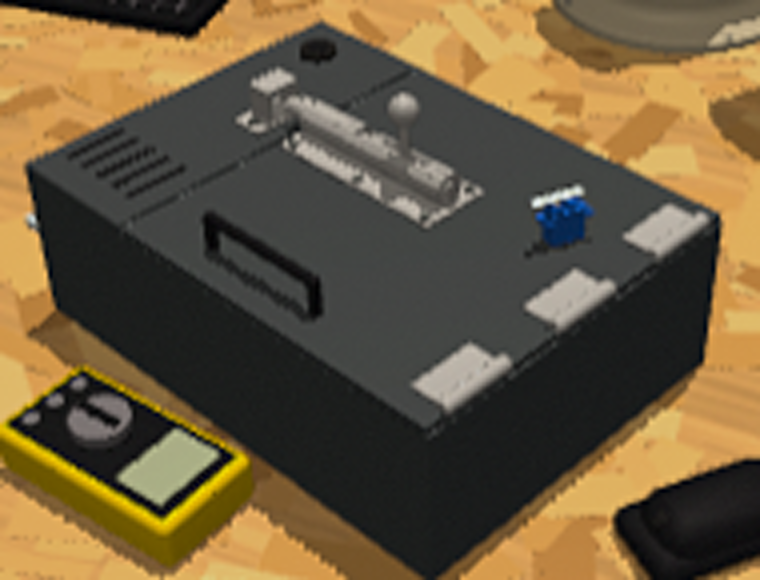

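```bash
cat >> h.py <<'E'
def B(p,P):
    c,s=np.cos(p[2]),np.sin(p[2]);P=np.atleast_2d(P)
    return np.c_[p[0]+c*P[:,0]-s*P[:,1],p[1]+s*P[:,0]+c*P[:,1],P[:,2]]
E
python3 - <<'E'
from h import *
from scipy.optimize import least_squares as L
C=np.array([[.13,.18,.12],[.13,-.18,.12],[-.13,-.18,.12],[-.13,.18,.12]])
t=np.array([[135,47],[665,143],[613,537],[55,432],[342,291]])/4.4+[200-.4,150-.4]
s=np.array([[430,430],[30,165],[323,22],[718,215],[404,107]])/4+[150-.4,125-.4]
def f(p,sel=3):
    Q=B(p,np.r_[C,[[-.02,p[3],.174]]]);return np.r_[(proj('top1',Q)-t).ravel()*(sel&1),(proj('scene1',Q)-s).ravel()*(sel//2)]
for sel in(1,2,3):
    r=L(f,[.55,-.02,.3,.03],args=(sel,));p=r.x;print(sel,p,np.degrees(p[2]));
print(r.fun.reshape(-1,2).round(1).tolist())
for n,q in dict(ball=[-.02,p[3],.174],home=[-.02,-.018,.174],notch=[-.0583,-.018,.1455],keeper=[-.02,-.106,.134],handle=[.105,-.007,.146]).items():print(n,B(p,q)[0].round(4))
np.save('p.npy',p)
E
```

```text
1 [ 0.5509946  -0.02280884 -0.30600252  0.01634006] -17.53265269054414
2 [ 0.54988769 -0.02297292 -0.30765751  0.01392787] -17.627476989409494
3 [ 0.55066831 -0.02279987 -0.30672709  0.015348  ] -17.574167649156593
[[-0.6, -0.5], [1.0, -0.3], [1.3, 0.5], [-1.6, -0.0], [0.3, 0.6], [-0.2, -0.0], [-1.3, -0.3], [-0.3, -0.3], [1.7, -0.2], [-0.0, 1.0]]
ball [ 0.5362 -0.0021  0.174 ]
home [ 0.5262 -0.0339  0.174 ]
notch [ 0.4897 -0.0224  0.1455]
keeper [ 0.4996 -0.1178  0.134 ]
handle [ 0.6487 -0.0612  0.146 ]
```

```bash
cat >> h.py <<'E'
def where():
    p=np.load('p.npy');s=ctrl.read_state();c,q=np.cos(p[2]),np.sin(p[2])
    Rb=np.array([[c,-q,0],[q,c,0],[0,0,1]]);R=cv2.Rodrigues(np.array(s['tcp_rot']))[0]
    x=Rb.T@(np.array(s['ee_pos'])-[p[0],p[1],.12])
    print('t',s['clock'],'box mm',(x*1000).round(1),'F box',(Rb.T@np.array(s['wrist_force'])).round(1),'gap',s['finger_gap'],'\n',(Rb.T@R).round(3).tolist())
E
python3 -m handwheel '{"dp":[[0,0,0],[-30,-22,0],[-32,-23,0],[-32,-23,0],[-32,-23,0],[-32,-23,0],[-32,-23,0],[-32,-23,0],[-32,-23,0],[-32,-23,0],[-32,-23,0],[-32,-23,0],[-32,-23,0],[-32,-23,0]],"turn":[[0,0,-6.6],[0,0,0],[0,0,0],[0,0,0],[0,0,0],[0,0,0],[0,0,0],[0,0,0],[0,0,0],[0,0,0],[0,0,0],[0,0,0],[0,0,0],[0,0,0]],"claw":[255,255,255,255,255,255,255,255,255,255,255,255,255,255]}' 10
python3 -c "
from h import *;where();snap('wrist','w2')"
```

```text
clock: 1.9
ee_pos: [0.5203, 0.0683, 0.2385]
tcp_rot: [-0.481, -3.104, 0.0]
wrist_force: [0.8, -1.2, 0.1]
finger_gap: 0.004
finger_force: 0.0
t 1.9 box mm [-56.4  77.7 118.5] F box [ 1.1 -0.9  0.1] gap 0.004077718374854325 
 [[-1.0, 0.001, -0.0], [0.001, 1.0, -0.0], [0.0, -0.0, -1.0]]
```

View pics/w2.png

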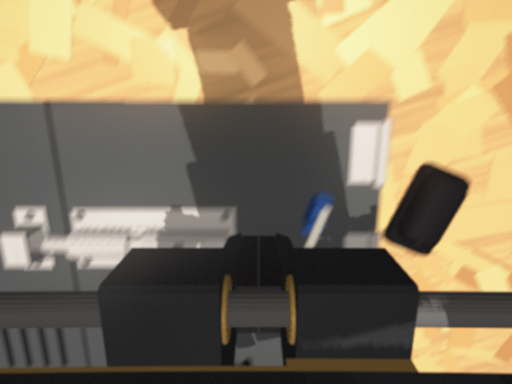

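```bash
python3 -c "
from h import *
p=np.load('p.npy')
print('corner(388,102)',proj('w2',B(p,[-.13,.18,.12])));print('seam (47,102)',proj('w2',B(p,[-.13,-.08,.12])))
print('plate near edge y=207',proj('w2',B(p,[[-.045,.05,.122],[-.045,-.07,.122]])));print('ball',proj('w2',B(p,[-.02,p[3],.174])))
q=atz('top1',(200+165/4.4,150+315/4.4),.14)-[p[0],p[1],0];c,s=np.cos(p[2]),np.sin(p[2]);print('servo',c*q[0]+s*q[1],-s*q[0]+c*q[1])
"
```

```text
corner(388,102) [[394.87308645  96.07672998]]
seam (47,102) [[45.36835018 95.77801095]]
plate near edge y=207 [[223.55891441 205.89809068]
 [ 74.59785065 205.95866409]]
ball [[165.91927378 263.42804105]]
servo -0.04800464046737893 0.11982257285240851
```

```bash
python3 -m handwheel '{"dp":[[-18,-8,0],[-18,-9,0],[0,0,0],[0,0,25],[0,0,25],[0,0,20],[0,0,0],[0,0,0]],"turn":[[0,0,0],[0,0,0],[0,0,0],[0,0,0],[0,0,0],[0,0,0],[0,0,0],[0,0,0]],"claw":[255,255,255,255,255,255,255,255]}'
python3 -c "
from h import *;where();snap('scene','s3');a=cv2.imread('pics/s3.png')[80:230,150:350];cv2.imwrite('pics/s3c.png',cv2.resize(a,(800,600),interpolation=2))"
```

```text
clock: 2.95
ee_pos: [0.5491, 0.0426, 0.1697]
tcp_rot: [0.481, 3.103, 0.0]
wrist_force: [0.2, -0.6, -0.4]
finger_gap: 0.005
finger_force: 0.0
t 2.95 box mm [-21.3  61.9  49.7] F box [ 0.4 -0.5 -0.4] gap 0.005149836380384821 
 [[-1.0, 0.001, 0.001], [0.001, 1.0, 0.0], [-0.001, 0.0, -1.0]]
```

View pics/s3c.png

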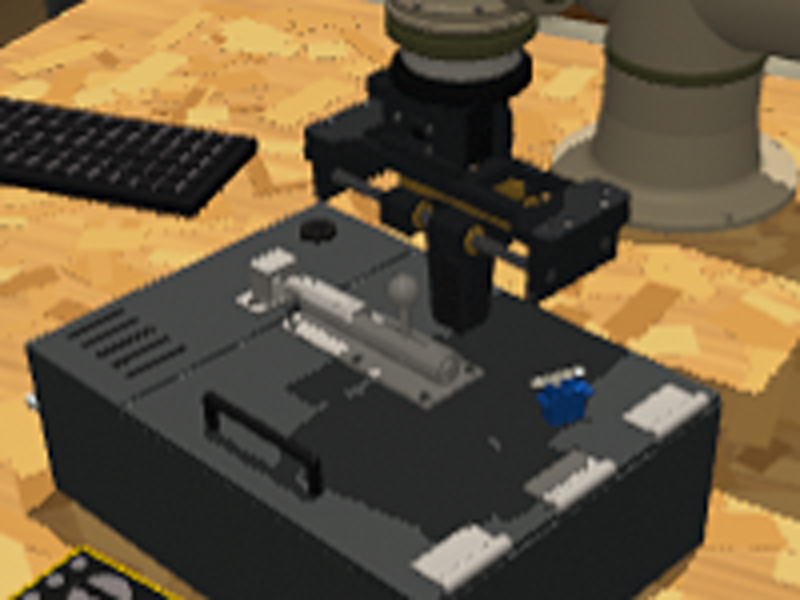

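```bash
for i in 1; do python3 -m handwheel '{"dp":[[0,-5,3],[0,-5,0],[0,-4,0],[0,-4,0],[0,-4,0],[0,-4,0],[0,-4,0],[0,-4,0]],"turn":[[0,0,0],[0,0,0],[0,0,0],[0,0,0],[0,0,0],[0,0,0],[0,0,0],[0,0,0]],"claw":[255,255,255,255,255,255,255,255]}'
python3 -c "
from h import *;where()"; done
```

```text
clock: 4.0
ee_pos: [0.5386, 0.0098, 0.1658]
tcp_rot: [0.481, 3.104, 0.0]
wrist_force: [1.7, 4.4, 0.1]
finger_gap: 0.006
finger_force: 2.0
t 4.0 box mm [-21.3  27.5  45.8] F box [0.3 4.7 0.1] gap 0.006110534792605661 
 [[-1.0, 0.001, 0.0], [0.001, 1.0, 0.0], [-0.0, 0.0, -1.0]]
```

```bash
python3 -m handwheel '{"dp":[[0,-4,0],[0,-3,0],[0,-3,0],[0,-2,0],[0,-1,0]],"turn":[[0,0,0],[0,0,0],[0,0,0],[0,0,0],[0,0,0]],"claw":[255,255,255,255,255]}'
python3 -c "
from h import *;where()"
```

```text
clock: 4.62
ee_pos: [0.5347, -0.0026, 0.1658]
tcp_rot: [0.481, 3.104, -0.0]
wrist_force: [2.3, 3.5, 0.7]
finger_gap: 0.004
finger_force: 1.9
t 4.625 box mm [-21.3  14.4  45.8] F box [1.1 4.  0.7] gap 0.004297922704561368 
 [[-1.0, 0.001, 0.0], [0.001, 1.0, -0.0], [-0.0, -0.0, -1.0]]
```

```bash
for i in 1; do python3 -m handwheel '{"dp":[[0,-1,0],[0,-1,0],[0,-1,0]],"turn":[[0,0,0],[0,0,0],[0,0,0]],"claw":[255,255,255]}'; done; python3 -m handwheel '{"dp":[[0,-1,0]],"turn":[[0,0,0]],"claw":[255]}'
python3 -m handwheel '{"dp":[[0,-0.5,0]],"turn":[[0,0,0]],"claw":[255]}'
```

```text
clock: 5.0
ee_pos: [0.5338, -0.0054, 0.1657]
tcp_rot: [-0.481, -3.105, 0.0]
wrist_force: [1.4, 3.2, 0.7]
finger_gap: 0.006
finger_force: 1.8
clock: 5.12
ee_pos: [0.5335, -0.0064, 0.1657]
tcp_rot: [0.481, 3.104, -0.0]
wrist_force: [2.0, 2.1, 1.6]
finger_gap: 0.002
finger_force: 1.8
clock: 5.25
ee_pos: [0.5333, -0.0068, 0.1657]
tcp_rot: [0.481, 3.104, -0.0]
wrist_force: [1.1, 3.1, 1.1]
finger_gap: 0.007
finger_force: 1.8
```

```bash
for i in 1; do python3 -m handwheel '{"dp":[[0,-0.7,0],[0,-0.7,0]],"turn":[[0,0,0],[0,0,0]],"claw":[255,255]}'; done |grep force; python3 -m handwheel '{"dp":[[0,-0.7,0]],"turn":[[0,0,0]],"claw":[255]}' |grep wrist; python3 -c "
from h import *;where()"
```

```text
wrist_force: [2.3, 3.3, 0.6]
finger_force: 1.8
wrist_force: [2.8, 2.9, 0.9]
t 5.625 box mm [-21.3   7.9  45.7] F box [1.8 3.6 0.9] gap 0.009944357739677872 
 [[-1.0, 0.001, 0.0], [0.001, 1.0, -0.0], [-0.0, -0.0, -1.0]]
```

```bash
python3 -m handwheel '{"dp":[[0,-0.7,0],[0,-0.7,0]],"turn":[[0,0,0],[0,0,0]],"claw":[255,255]}' |grep wrist; python3 -m handwheel '{"dp":[[0,-0.7,0]],"turn":[[0,0,0]],"claw":[255]}' |grep wrist;  python3 -c "
from h import *;where();snap('scene','s4');snap('top','t4')
a=cv2.imread('pics/s4.png')[110:200,190:310];a=cv2.resize(a,(400,300),interpolation=2)
b=cv2.imread('pics/t4.png')[180:240,250:330];b=cv2.resize(b,(400,300),interpolation=2);cv2.imwrite('pics/c4.png',np.hstack([a,b]))"
```

```text
wrist_force: [2.2, 5.0, 0.7]
wrist_force: [4.3, 8.3, 0.8]
t 6.0 box mm [-21.3   6.4  45.8] F box [1.6 9.2 0.8] gap 0.0008409084346851874 
 [[-1.0, 0.001, 0.0], [0.001, 1.0, 0.001], [-0.0, 0.001, -1.0]]
```

View pics/c4.png

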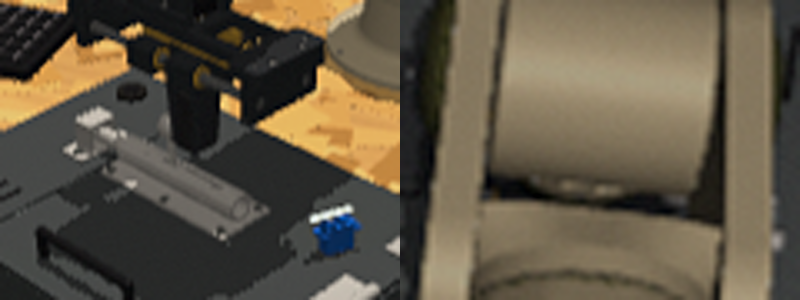

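```bash
python3 -m handwheel '{"dp":[[0,-0.5,0]],"turn":[[0,0,0]],"claw":[255]}' |grep -E "wrist|ee_pos"; python3 -m handwheel '{"dp":[[0,4,0],[0,8,0],[0,8,0],[0,0,-25],[-22,0,-10],[-18,0,0],[0,-14,0],[0,-14,0],[0,0,0]],"turn":[[0,0,0],[0,0,0],[0,0,0],[0,0,0],[0,0,0],[0,0,0],[0,0,0],[0,0,0],[0,0,0]],"claw":[255,255,255,255,255,255,255,255,255]}' |grep wrist; python3 -c "
from h import *;where();snap('wrist','w5');p=np.load('p.npy');print(proj('w5',B(p,[[-.02,-.018,.174],[-.02,-.106,.146]])))"
```

```text
ee_pos: [0.5322, -0.0104, 0.1658]
wrist_force: [4.4, 10.3, 1.1]
wrist_force: [-0.3, 0.3, 0.3]
t 7.35 box mm [18.2 -3.8 80.8] F box [-0.4  0.2  0.3] gap 0.010446861739209752 
 [[-1.0, 0.002, -0.0], [0.002, 1.0, -0.0], [0.0, -0.0, -1.0]]
[[229.44084029 164.84116305]
 [ 84.80110873 156.60758624]]
```

View pics/w5.png

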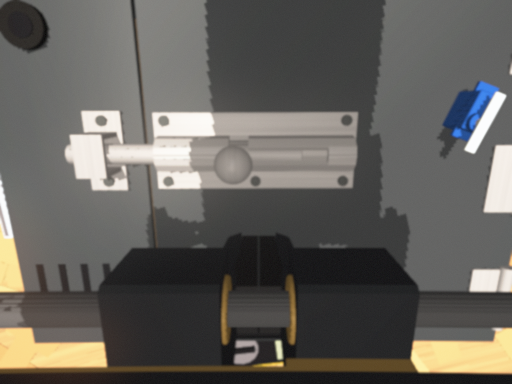

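```bash
python3 -m handwheel '{"dp":[[0,-13,0],[0,0,20],[0,0,21],[6,0,0],[6,0,0],[4,0,0],[4,0,0],[4,0,0]],"turn":[[0,0,0],[0,0,0],[0,0,0],[0,0,0],[0,0,0],[0,0,0],[0,0,0],[0,0,0]],"claw":[255,255,255,255,255,255,255,255]}' |grep wrist; python3 -c "
from h import *;where()"
```

```text
wrist_force: [1.4, -0.1, 1.8]
t 8.4 box mm [ -5.1 -15.7  40.3] F box [1.3 0.3 1.8] gap 0.006909265172251921 
 [[-1.0, 0.001, 0.002], [0.001, 1.0, -0.0], [-0.002, -0.0, -1.0]]
```

```bash
python3 -m handwheel '{"dp":[[3,0,0],[3,0,0],[3,0,0]],"turn":[[0,0,0],[0,0,0],[0,0,0]],"claw":[255,255,255]}' |grep wrist; python3 -c "
from h import *;where();snap('scene','s6')"
```

```text
wrist_force: [0.8, -1.5, 0.8]
t 8.775 box mm [-14.6 -15.7  39.7] F box [ 1.2 -1.1  0.8] gap 0.006363979231417329 
 [[-1.0, 0.001, -0.0], [0.001, 1.0, 0.0], [0.0, 0.0, -1.0]]
```

```bash
python3 -m handwheel '{"dp":[[3,0,0],[3,0,0],[3,0,0]],"turn":[[0,0,0],[0,0,0],[0,0,0]],"claw":[255,255,255]}' |grep wrist;python3 -m handwheel '{"dp":[[3,0,0],[3,0,0],[3,0,0],[0,0,0]],"turn":[[0,0,0],[0,0,0],[0,0,0],[0,0,0]],"claw":[255,255,255,255]}' |grep wrist; python3 -c "
from h import *;where();snap('wrist','w7')"
```

```text
wrist_force: [2.5, -0.2, -3.0]
wrist_force: [1.8, -0.8, -1.2]
t 9.7 box mm [-32.6 -15.6  39.8] F box [ 1.9 -0.2 -1.2] gap 0.0026741666212989784 
 [[-1.0, 0.001, -0.0], [0.001, 1.0, -0.0], [0.0, -0.0, -1.0]]
```

View pics/w7.png

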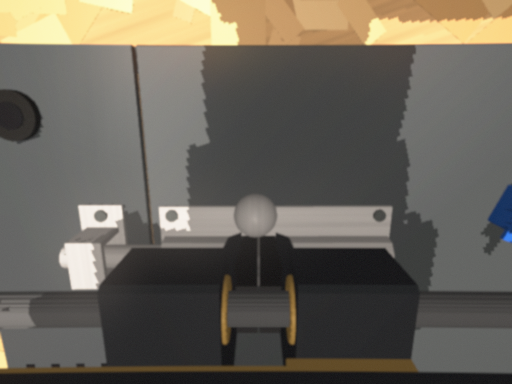

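```bash
python3 -m handwheel '{"dp":[[-3,0,0],[0,0,-16],[14,0,0],[14,0,0],[0,0,0],[0,0,4],[0,0,3],[0,0,3]],"turn":[[0,0,0],[0,0,0],[0,0,0],[0,0,0],[0,0,0],[0,0,0],[0,0,0],[0,0,0]],"claw":[255,255,255,255,255,255,255,255]}' |grep wrist; python3 -c "
from h import *;where()"
```

```text
wrist_force: [-6.9, 2.3, 8.1]
t 10.75 box mm [-58.  -15.6  45.7] F box [-7.3  0.1  8.1] gap 0.005509018772120571 
 [[-1.0, 0.001, -0.003], [0.001, 1.0, -0.0], [0.003, -0.0, -1.0]]
```

```bash
python3 -m handwheel '{"dp":[[2,0,1],[1,0,2],[1,0,2]],"turn":[[0,0,0],[0,0,0],[0,0,0]],"claw":[255,255,255]}' |grep wrist; python3 -c "
from h import *;where()"
```

```text
wrist_force: [-1.5, 0.4, 3.8]
t 11.125 box mm [-61.7 -15.6  40.6] F box [-1.6 -0.1  3.8] gap 0.004501830504524586 
 [[-1.0, 0.001, -0.001], [0.001, 1.0, -0.0], [0.001, -0.0, -1.0]]
```

```bash
python3 -m handwheel '{"dp":[[0.5,0,1],[0.5,0,1],[0.3,0,1]],"turn":[[0,0,0],[0,0,0],[0,0,0]],"claw":[255,255,255]}' |grep wrist; python3 -m handwheel '{"dp":[[0.3,0,0.7]],"turn":[[0,0,0]],"claw":[255]}' |grep wrist; python3 -c "
from h import *;where()"
```

```text
wrist_force: [-2.8, -0.1, 2.8]
wrist_force: [-2.0, 0.2, 2.3]
t 11.625 box mm [-63.  -15.6  36.9] F box [-2.  -0.4  2.3] gap 0.003122874263459719 
 [[-1.0, 0.001, 0.0], [0.001, 1.0, 0.0], [-0.0, 0.0, -1.0]]
```

```bash
python3 -m handwheel '{"dp":[[0.2,0,0.6],[0.2,0,0.6]],"turn":[[0,0,0],[0,0,0]],"claw":[255,255]}' |grep wrist; python3 -m handwheel '{"dp":[[0.1,0,0.5]],"turn":[[0,0,0]],"claw":[255]}' |grep wrist; python3 -c "
from h import *;where()"
```

```text
wrist_force: [-1.5, 1.1, 3.0]
wrist_force: [-2.8, 0.3, 5.1]
t 12.0 box mm [-63.5 -15.6  35.4] F box [-2.8 -0.5  5.1] gap 0.003715335683721871 
 [[-1.0, 0.001, 0.0], [0.001, 1.0, -0.0], [-0.0, -0.0, -1.0]]
```

```bash
python3 -m handwheel '{"dp":[[0,0,0.5]],"turn":[[0,0,0]],"claw":[255]}' |grep wrist; python3 -m handwheel '{"dp":[[0,0,0.5]],"turn":[[0,0,0]],"claw":[255]}' |grep wrist; python3 -c "
from h import *;where()"
```

```text
wrist_force: [-4.2, 1.0, 7.9]
wrist_force: [-6.2, 1.6, 11.2]
t 12.25 box mm [-63.4 -15.6  34.9] F box [-6.4 -0.3 11.2] gap 0.005651266146217977 
 [[-1.0, 0.001, 0.0], [0.001, 1.0, -0.0], [-0.0, -0.0, -1.0]]
```

```bash
python3 -m handwheel '{"dp":[[0,0,-2],[0,0,-20],[0,0,-30],[-20,0,-20],[-30,0,0],[-30,0,0],[0,0,0]],"turn":[[0,0,0],[0,0,0],[0,0,0],[0,0,0],[0,0,0],[0,0,0],[0,0,0]],"claw":[255,255,255,255,255,255,255]}' |grep wrist; python3 -c "
from h import *;where();snap('wrist','w8');p=np.load('p.npy');print(proj('w8',B(p,[[-.0583,-.018,.1455],[-.02,-.106,.146],[-.02,-.018,.174]])))
t=.02
for th in (1.1,1.2,1.28):print(th,proj('w8',B(p,[-.02-.04*np.sin(th),-.018,.134+.04*np.cos(th)])))"
```

```text
wrist_force: [-0.2, 0.5, -0.4]
t 13.125 box mm [ 17.5 -15.9 105.4] F box [-0.3  0.4 -0.4] gap 0.007367121012045911 
 [[-1.0, 0.001, -0.0], [0.001, 1.0, -0.0], [0.0, -0.0, -1.0]]
[[254.00986979  91.80346572]
 [121.79542967 152.00025702]
 [253.63020477 158.72468505]]
1.1 [[253.88362817  95.94639393]]
1.2 [[253.95259742  93.34878097]]
1.28 [[254.01039601  91.7710347 ]]
```

View pics/w8.png

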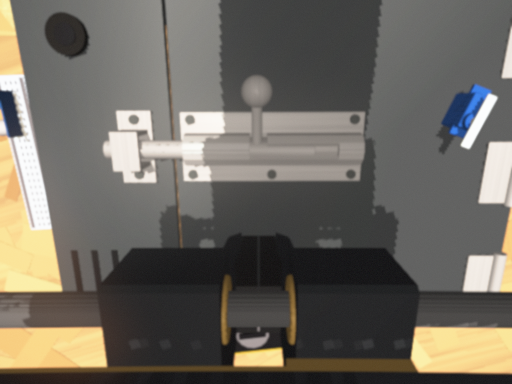

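The ball sits at (257, 91), against (254, 92) predicted for the notch. The keeper shows the same 3 px offset, the bolt is through the keeper, and the arm is clear.

```bash
python3 -c "
from cell import ctrl;print(ctrl.close_job())"
```

```text
the job is handed in; nothing more can be done
None
```

The lid is locked: the bolt is fully home in the keeper and the knob is down in its notch at the stop. The job was handed in at about 13 s with the arm clear, and pushing forces stayed under about 13 N.

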